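# Index the die round by one hole

## Task

The slot of the round die that was being worked on is finished: bring up the next one. With a fingertip press the red plunger of the indexing table in to free it, turn the table clockwise (seen from above) to the very next hole of the division plate, and let the plunger spring out fully there, so that the table is locked again. Nothing needs gripping or lifting; leave everything else on the bench where it is.

Things in the scene. Friction and masses are not known exactly. Their poses are not given: they have to be found in the camera images.
- plunger_top (a point): Centre of the flat top of the red round plunger button (34 mm across, 8 mm thick, vertical stem): 86 mm above the bench when out, 74 mm fully in. It stands on a boss (40 mm across, top 66 mm high) of the index arm, part of the turning table, so it travels round with the table 105 mm from its axis. Pressed fully in, a fingertip drags it along by friction (1.5 to 2 N sideways).
- plunger (a joint): How far the plunger is pressed in, straight down (m): 0 out, 0.012 fully in. Spring: 4 N to start, 8 N fully in; no latch. Out in a hole its hidden roller nose locks the table; 11 mm in or more, the table turns. Let go between holes it stays about 11 mm in, riding under the plate, and springs out when turned to a hole; let go within about 2.5 degrees of a hole it centres itself.
- index_table (a joint): Angle of the turning table (rad), growing clockwise seen from above; 0 at the start, where the plunger is out in a hole. The eight holes are 45 degrees (0.785 rad) apart; play in a hole about 0.5 degrees each way. Friction holds the table where it is left.
- table_axis (a point): Point on the table's vertical axis at the division plate's top, 46 mm above the bench. Round this axis turn the steel table (170 mm across, top 62 mm high), the steel die with eight slots (132 mm across, top 80 mm) bolted on it, its nut (top 96 mm), and the index arm with the plunger.
- next_hole (a point): Centre of the mouth of the next hole clockwise in the fixed division plate, 46 mm above the bench, 105 mm from the table's axis: with the table there, the button's centre stands above it.
- fixture: Fixed part: green-grey cast base 280 mm across, bright division plate 270 mm across (top 46 mm high) with eight dark 19 mm holes on a dark ring slot. Origin on the axis at the bench; the start hole lies along its -x, and along its y either way a lug reaches 176 mm out (nuts up to 37 mm high).
- deburrer: Loose deburring tool with a blue handle, lying, 145 mm long, 18 mm high; origin under its handle's middle, blade along its x. Not to be disturbed.
- setup_block: Loose steel block standing on end, 50 x 25 x 76 mm high with bores; origin under its centre. Not to be disturbed.
- oilstone: Loose grey oilstone on a wooden base, 160 x 60 x 38 mm; origin under its centre. Not to be disturbed.
- hex_key: Loose black hex key lying, about 110 x 34 x 8 mm; origin under the middle of its long leg. Not to be disturbed.
- hammer: Loose brass-headed hammer lying along its x, 240 mm long; origin under the handle's middle. Not to be disturbed.
- oiler: Loose red oiler bottle standing, 52 mm across, 120 mm high; origin under its centre. Not to be disturbed.
- jar: Loose amber jar standing, 60 mm across, 70 mm high; origin under its centre. Not to be disturbed.
- bush: Loose brass bush standing, 42 mm across, 35 mm high; origin under its centre. Not to be disturbed.

How it is judged:
On the way, in this order (a step that is already met when the one before it is completed fails the run):
1. The plunger is pressed in by the fingers, clear of the division plate, with the table still at its first hole (value of joint plunger above 0.01 m and value of joint index_table below 0.10472 rad and contact force between the fingers and index_table above 1 N), for 0.1 s.
2. The table has been turned clockwise to the very next hole and the plunger has sprung out into it (value of joint index_table between 0.750492 and 0.820305 rad and value of joint plunger below 0.0015 m), for 0.2 s.
At the end, for the whole second after the job is handed in: The table stands 45 degrees (within 2) clockwise from its start with the plunger out (within 1.5 mm of fully out), at rest, and each loose thing on the bench is within 15 mm of where it was (all of step 2 and velocity of joint index_table between -0.03 and 0.03 rad/s and distance of each of deburrer, setup_block, oilstone, hex_key, hammer, oiler, jar, bush from where it was at the start of the episode below 0.015 m); the robot touches nothing.
It fails at once if the table was turned more than 15 degrees past the next hole (value of joint index_table above 1.0472 rad).
It fails at once if the table was turned the wrong way (value of joint index_table below -0.20944 rad).
It fails at once if a loose thing on the bench was shoved, lifted or carried (moved more than 25 mm) (distance of any of deburrer, setup_block, oilstone, hex_key, hammer, oiler, jar, bush from where it was at the start of the episode above 0.025 m).
It also fails if it takes over 42 s, if anything falls off the work surface, if the arm or the gripper's body presses on something with over 40 N, if the wrist force passes 120 N, or if a joint passes its speed limit or range.

## Robot

A 6-joint arm with a two-finger parallel gripper is mounted at the origin on the work surface. World frame = base frame: x ahead of the robot, y to its left, z up, the work surface at z = 0. Lengths are in m, angles in rad, forces in N, time in s.
With the tool pointing down it reaches from about 0.35 to 0.975 m from the base axis. Payload 4.9 kg.
Tool frame: the origin (TCP) lies on the mounting face of the last link; the fingertips stand 173 mm ahead of it and the grasp point (between the pads) lies ctrl.pinch_z ahead of it (ctrl.pinch_z is the distance from the TCP to the grasp point, in m); z points along the fingers, y is the line along which they close (so a half turn about z gives the same grasp; the last joint's range is limited). The gripper opens to 85 mm and grips with 20 to 120 N. Pads are 22 mm wide; open, the fingers measure 114 mm over their backs; the gripper's body (76 mm by 85 mm) begins 54 mm behind the grasp point. The pads swing forward as they close: fully open they stand 13 mm farther back than shut.
Start: joints at [-1.231, 0.053, 1.613, -0, 1.476, -0.119], TCP at [0.277, -0.56, 0.405] pointing down, gripper open.
Joint ranges: [-3.01, 3.01], [-1.01, 2.22], [0.06, 2.58], [-1.02, 4.17], [0.09, 2.62], [-3.14, 3.14]. Speed limits (rad/s): [2.57, 2.57, 3.14, 3.14, 3.14, 3.14].

## Interface

Orientations are given as a rotation vector (axis times angle).
In Python, from station import telemetry, eyes, ctrl gives the robot as it stands.
- The arm moves only by the tool apply_moves, never from a script. Its argument "plan" is a list of rows, each a list of 5 numbers: the finger opening in m, from 0 to 0.0854, then the shift along the tool's x, y, z in m, then the turn about the tool's z in rad. In form: [[jaw, x, y, z, roll], ...]. A call has 1 to 12 rows; each row is the pose to reach, as a shift and turn from the pose commanded when the call began, along the tool's axes at that moment; what a row does not reach only later rows make up. A row lasts 1/12 s, in which the tool goes at most 41.7 mm and 7.16 degrees, less where a joint would pass 70% of its speed; a pose out of reach is approached as far as the arm can. A call with a gripper value outside its range is refused whole. The fingers move at their own pace and stop on an object; "newtons" is the grip in N (left out, the last holds). Time passes only in rows, so rows that repeat a pose let the fingers close. It gives the time, the measured TCP pose, the force, the opening and the grip force at its end, in the units of the state.
- telemetry.get_obs(): the state, without advancing time (a new reading comes with each control period).
- eyes.get_image(name): name is "side" or "top"; returns a dict with "img" (480x640x3 uint8, blue, green, red), "range_z" (480x640 float32, m along the optical axis (not along the pixel's ray), 0 where there is no reading), "K" (3x3 intrinsics, pixels), "pose" (4x4, takes a point from camera to world coordinates). Camera axes: x right, y down, z forward; pixel columns grow to the right and rows downward; lengths in m; the calibration is good to about 2 mm. A picture is of the moment at which its call begins.
- ctrl.finish_job(): hands the job in; it is judged then, once.
Trained networks look in a picture, given as the dict that the camera call returned (one of the last four; its "shot" number tells which), for a name from the list of things; names that differ only in an ending like _2 or _b are one class to them, and where a whole thing is asked for, a point or a joint stands for the part that bears it (a point fixed in the world has none). Each returns a list of dicts, best first, with "confidence" (0 to 1); they miss things now and then, are a little off and sometimes report something else, mostly with a low value. They report only what shows in the picture. A call takes as long as a camera call.
- eyes.search_frame(thing, picture): "box" ([left, top, right, bottom] in pixels, round what is visible of it).
- eyes.outline_of(thing, picture): "region" (480x640 bool, what is visible of it) and "box" ([left, top, right, bottom] in pixels, round what is visible of it).
- eyes.tip_of(thing, picture): "point" ([column, row] in pixels: a listed point, or the origin of a listed thing).
The state is a dict: "t": time; "q": joint angles; "dq": joint speeds; "effort": joint torques, N m; "tool_pos": TCP position; "tool_rot": TCP orientation; "contact_force": force on the tool from outside, world axes, zero at the start; "wrist_torque": the same for the moment, N m; "opening": finger opening in m; "grip_force": force on a finger pad.
Only numpy, scipy, OpenCV 4.12 (cv2) and the standard library are available. Lean on these libraries where they do the work, as an engineer would, in place of code of your own. Each camera call takes 0.05 s, during which the arm holds its last target. There are 200 camera calls.

## Working session

There is one attempt and no reset: what is moved stays moved. The work goes in short steps, Python scripts to look and compute and a tool call to move; the robot and the scene stay as the last step left them, time stands still between calls to the robot, and variables do not carry over. Pictures are saved under pics/ and viewed, at most 10 in all, crops included, and the job is handed in when it is done.

Besides the shell and the picture viewer there is one more tool, called after "Call:" as a command line: name --pt "numbers of a row" for each row, then --argument value for the rest. apply_moves: Moves the arm, as the interface text tells. Its arguments: {"type":"object","properties":{"plan":{"type":"array","items":{"type":"array","items":{"type":"number"}}},"newtons":{"type":"number"}},"required":["plan"]}

```bash
mkdir -p pics
cat > h.py <<'E'
import numpy as np, cv2
from scipy.spatial.transform import Rotation as R
from station import telemetry, eyes, ctrl
def ray(p,uv,z):
    K,T=p["K"],p["pose"]; d=T[:3,:3]@np.linalg.solve(K,[uv[0],uv[1],1]); o=T[:3,3]
    return o+d*(z-o[2])/d[2]
def dep(p,uv):
    u,v=int(round(uv[0])),int(round(uv[1])); w=p["range_z"][v-2:v+3,u-2:u+3]; w=w[w>0]
    if not len(w): return None
    z=np.median(w); c=np.linalg.solve(p["K"],[uv[0],uv[1],1])*z
    return p["pose"][:3,:3]@c+p["pose"][:3,3]
E
python3 - <<'E'
from h import *
np.set_printoptions(precision=4,suppress=True)
s=telemetry.get_obs(); print(s, ctrl.pinch_z); print(R.from_rotvec(s["tool_rot"]).as_matrix())
for n in("top","side"):
    p=eyes.get_image(n); cv2.imwrite(f"pics/{n}0.png",p["img"]); print(n,p["pose"][:3,3])
    for t,z in(("plunger_top",.086),("table_axis",.046),("next_hole",.046),("fixture",0)):
        for r in eyes.tip_of(t,p)[:2]: print(t,r["confidence"],r["point"],ray(p,r["point"],z),dep(p,r["point"]))
    for t in "deburrer setup_block oilstone hex_key hammer oiler jar bush".split():
        for r in eyes.tip_of(t,p)[:1]: print(t,r["confidence"],r["point"],ray(p,r["point"],0))
E
```

```text
{'t': 0.0, 'q': array([-1.231 ,  0.0534,  1.6143,  0.    ,  1.476 , -0.119 ]), 'dq': array([-0.0002,  0.0006, -0.0007,  0.0001, -0.0003, -0.0002]), 'effort': array([ -0.0007, -39.3677, -37.0178,  -0.0002,   0.0072,   0.    ]), 'tool_pos': array([ 0.2767, -0.5601,  0.4035]), 'tool_rot': array([-3.0573, -0.7139,  0.0003]), 'contact_force': array([ 0.3966, -0.323 ,  0.1293]), 'wrist_torque': array([ 0.0561, -0.0015, -0.0526]), 'grip_force': 0.0, 'opening': 0.08539740209958908} 0.1547
[[ 0.8966  0.4429 -0.0007]
 [ 0.4429 -0.8966  0.002 ]
 [ 0.0003 -0.0021 -1.    ]]
top [ 0.3824 -0.0445  1.5266]
plunger_top 0.58 [325.8, 293.9] [ 0.4347 -0.0335  0.086 ] [ 0.4347 -0.0335  0.0849]
table_axis 0.88 [321.9, 257.0] [ 0.535  -0.0227  0.046 ] [ 0.5301 -0.0234  0.0935]
next_hole 0.67 [294.2, 286.4] [0.4561 0.0512 0.046 ] [0.4562 0.0513 0.0446]
fixture 0.58 [323.9, 258.8] [ 0.5347 -0.0276  0.    ] [ 0.526  -0.0286  0.0869]
deburrer 0.67 [250.0, 275.6] [0.4882 0.1766 0.    ]
setup_block 0.68 [380.2, 223.1] [ 0.6347 -0.1847  0.    ]
oilstone 0.8 [152.8, 247.6] [0.5663 0.449  0.    ]
hex_key 0.5 [465.8
[... 469 characters left out ...]
0.0234  0.046 ] [ 0.5397 -0.0578  0.081 ]
next_hole 0.87 [265.4, 221.0] [0.4568 0.0468 0.046 ] [0.4569 0.0461 0.0467]
next_hole 0.56 [295.8, 255.3] [ 0.5344 -0.0747  0.046 ] [ 0.5346 -0.091   0.0637]
fixture 0.67 [296.9, 253.5] [ 0.5368 -0.0263  0.    ] [ 0.5372 -0.0885  0.0672]
deburrer 0.77 [281.2, 201.5] [ 0.4936  0.1759 -0.    ]
setup_block 0.58 [337.6, 306.3] [ 0.6291 -0.1933  0.    ]
oilstone 0.7 [299.5, 143.8] [0.5486 0.464  0.    ]
hex_key 0.88 [249.5, 404.9] [ 0.4427 -0.4228  0.    ]
hammer 0.73 [303.5, 479.0] [ 0.5447 -0.5594  0.    ]
oiler 0.73 [337.0, 158.4] [0.6665 0.3815 0.    ]
jar 0.72 [264.8, 157.8] [ 0.4383  0.3872 -0.    ]
bush 0.63 [329.7, 373.6] [ 0.6014 -0.3613  0.    ]
```

View pics/top0.png

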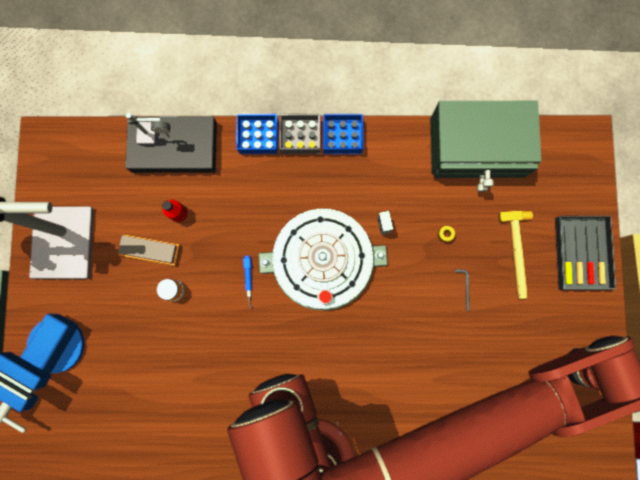

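View pics/side0.png

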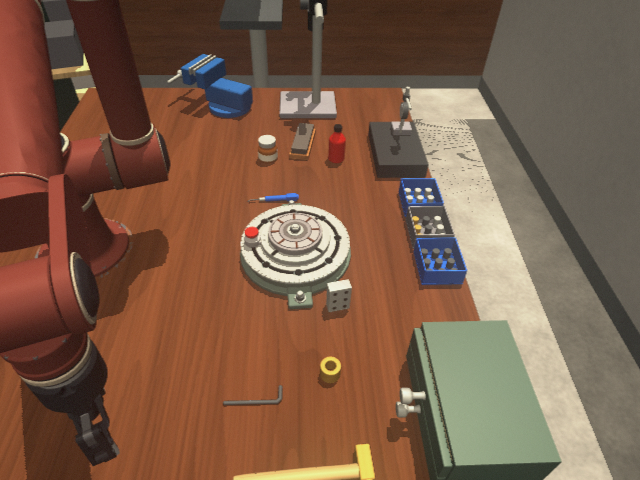

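Run:
```python
from h import *
np.set_printoptions(precision=4,suppress=True)
for n in("top","side"):
    p=eyes.get_image(n); hsv=cv2.cvtColor(p["img"],cv2.COLOR_BGR2HSV)
    m=(((hsv[...,0]<10)|(hsv[...,0]>170))&(hsv[...,1]>140)&(hsv[...,2]>60)).astype(np.uint8)
    # world points, red, at button-top height
    v,u=np.nonzero(m); z=p["range_z"][v,u]; c=np.linalg.inv(p["K"])@np.vstack([u,v,np.ones_like(u)])*z
    w=(p["pose"][:3,:3]@c).T+p["pose"][:3,3]
    k=(abs(w[:,2]-.086)<.005)&(np.linalg.norm(w[:,:2]-[.43,-.03],axis=1)<.06)
    print(n,k.sum(),w[k].mean(0),w[k].min(0),w[k].max(0))
    # plate-top / die-top points for the axis: die top 80mm
    V,U=np.mgrid[:480,:640]; Z=p["range_z"]; C=np.linalg.inv(p["K"])@np.vstack([U.ravel(),V.ravel(),np.ones(U.size)])*Z.ravel()
    W=(p["pose"][:3,:3]@C).T+p["pose"][:3,3]
    for h,r in((.080,.085),(.096,.04),(.046,.15)):
        k=(abs(W[:,2]-h)<.004)&(np.linalg.norm(W[:,:2]-[.536,-.025],axis=1)<r)
        q=W[k][:,:2].astype(np.float32)
        if len(q)>5: print(h,k.sum(),cv2.minEnclosingCircle(q))
```

```text
top 97 [ 0.4284 -0.0311  0.086 ] [ 0.4138 -0.047   0.0812] [ 0.4424 -0.0159  0.091 ]
0.08 1494 ((0.5336120128631592, -0.024685753509402275), 0.06593533605337143)
0.096 23 ((0.5459271669387817, -0.017113976180553436), 0.025411924347281456)
0.046 3412 ((0.5341541171073914, -0.02461404725909233), 0.13475176692008972)
side 117 [ 0.4285 -0.0329  0.086 ] [ 0.4134 -0.0486  0.0813] [ 0.443  -0.0159  0.0904]
0.08 1492 ((0.5328627824783325, -0.02490391582250595), 0.06755335628986359)
0.096 35 ((0.5333874821662903, -0.026512715965509415), 0.012956253252923489)
0.046 3543 ((0.5333354473114014, -0.022137420251965523), 0.13752859830856323)
```

The pictures agree. The red button is at about (325,296) top and (251,233) side, with nothing between it and the next hole at (294,286) top. The measured axis is (0.5335, -0.0245) and the button (0.4285, -0.032), 105 mm apart as specified. The next hole is toward +y. I'll approach with the fingers closed.

Call:
apply_moves --pt "0 0.37 -0.406 0.1 0" --pt "0 0.37 -0.406 0.1 0" --pt "0 0.37 -0.406 0.1 0" --pt "0 0.37 -0.406 0.1 0" --pt "0 0.37 -0.406 0.1 0" --pt "0 0.37 -0.406 0.1 0" --pt "0 0.37 -0.406 0.1 0" --pt "0 0.37 -0.406 0.1 0" --pt "0 0.37 -0.406 0.1 0" --pt "0 0.37 -0.406 0.1 0" --pt "0 0.37 -0.406 0.1 0" --pt "0 0.37 -0.406 0.1 0" --newtons 40

```text
t: 2.4
tool_pos: [0.4128, -0.0857, 0.3153]
tool_rot: [3.059, 0.714, 0.002]
contact_force: [1.7, 0.7, 0.4]
opening: -0.0
grip_force: 0.0
```

Call:
apply_moves --pt "0 0.03 -0.033 0.01 0" --pt "0 0.03 -0.033 0.01 0" --pt "0 0.03 -0.033 0.01 0" --pt "0 0.03 -0.033 0.01 0" --pt "0 0.03 -0.033 0.01 0" --pt "0 0.03 -0.033 0.01 0"

```text
t: 2.9
tool_pos: [0.4252, -0.0461, 0.3057]
tool_rot: [3.059, 0.71, 0.001]
contact_force: [-0.1, -0.0, -0.4]
opening: 0.0001
grip_force: 0.0
```

```bash
cat > pose.py <<'E'
from h import *
np.set_printoptions(precision=4,suppress=True)
s=telemetry.get_obs(); M=R.from_rotvec(s["tool_rot"]).as_matrix()
print("t",s["t"],s["tool_pos"],"tip",s["tool_pos"]+M[:,2]*.173,"F",s["contact_force"],"q",s["q"]); print(M)
E
python3 - <<'E'
from pose import *
p=eyes.get_image("side"); cv2.imwrite("pics/s1.png",cv2.resize(p["img"][100:320,140:420],None,fx=2.5,fy=2.5))
tgt=np.array([.4285,-.032,.279]); print(M.T@(tgt-s["tool_pos"]))
E
```

```text
t 2.9 [ 0.4252 -0.0461  0.3057] tip [ 0.4253 -0.0462  0.1327] F [-0.0705 -0.0416 -0.4156] q [-0.2823 -0.3704  2.1563 -0.0003  1.3547  0.8323]
[[ 0.8977  0.4406  0.0009]
 [ 0.4406 -0.8977 -0.0006]
 [ 0.0005  0.0009 -1.    ]]
[ 0.0092 -0.0112  0.0267]
```

View pics/s1.png

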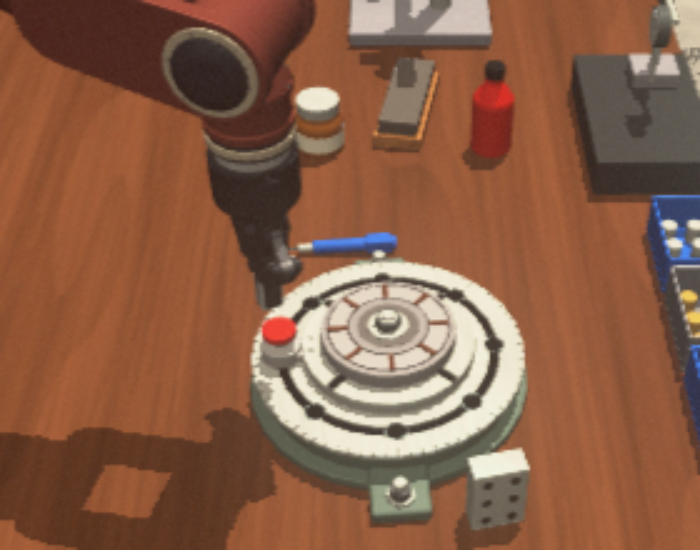

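The closed tip, at about (265,300) in the crop, hangs above and beside the red button at (280,328), and nothing is in the way. I'll centre over it, then press down.

Call:
apply_moves --pt "0 0.009 -0.011 0.01 0" --pt "0 0.009 -0.011 0.02 0" --pt "0 0.009 -0.011 0.03 0" --pt "0 0.009 -0.011 0.04 0" --pt "0 0.009 -0.011 0.044 0" --pt "0 0.009 -0.011 0.048 0" --pt "0 0.009 -0.011 0.051 0" --pt "0 0.009 -0.011 0.053 0" --pt "0 0.009 -0.011 0.053 0" --pt "0 0.009 -0.011 0.053 0"

```text
t: 3.78
tool_pos: [0.4285, -0.0311, 0.2527]
tool_rot: [3.059, 0.714, -0.0]
contact_force: [-3.9, -0.0, 5.3]
opening: 0.0003
grip_force: 2.6
```

```bash
python3 pose.py
```

```text
t 3.7833 [ 0.4285 -0.0311  0.2527] tip [ 0.4284 -0.0311  0.0797] F [-3.9228 -0.0184  5.2909] q [-0.2458 -0.2932  2.1926 -0.0006  1.2422  0.8663]
[[ 0.8965  0.443  -0.0001]
 [ 0.443  -0.8965 -0.0005]
 [-0.0003  0.0004 -1.    ]]
```

Call:
apply_moves --pt "0 0 0 0.002 0" --pt "0 0 0 0.004 0" --pt "0 0 0 0.005 0" --pt "0 0 0 0.006 0" --pt "0 0 0 0.006 0" --pt "0 0 0 0.007 0" --pt "0 0 0 0.007 0" --pt "0 0 0 0.007 0"

```text
t: 4.45
tool_pos: [0.4289, -0.0311, 0.2473]
tool_rot: [3.059, 0.715, 0.0]
contact_force: [-7.9, 0.6, 13.0]
opening: 0.0
grip_force: 6.6
```

```bash
python3 pose.py
```

```text
t 4.45 [ 0.4289 -0.0311  0.2473] tip [ 0.4289 -0.0312  0.0743] F [-7.9253  0.6168 13.039 ] q [-0.2456 -0.2837  2.1951 -0.0006  1.2299  0.8662]
[[ 0.8964  0.4432  0.0002]
 [ 0.4432 -0.8964 -0.0006]
 [-0.0001  0.0006 -1.    ]]
```

Fully in at 13 N. There is an 8 N radial preload, so I'll relax it outward a little while dragging along the arc.

```bash
cat > arc.py <<'E'
import sys
from pose import *
A=np.array([.5335,-.0245]); out,a0,a1,n=map(float,sys.argv[1:5])  # outward shift, degrees from-to relative to tip now
P=s["tool_pos"][:2]; v=P-A; print("tip r",np.linalg.norm(v),"ang",np.degrees(np.arctan2(v[1],v[0]))%360)
for i,a in enumerate(np.linspace(a0,a1,int(n)+1)[1:]):
    f=(i+1)/n; c,sn=np.cos(-np.radians(a)),np.sin(-np.radians(a))
    w=np.array([[c,-sn],[sn,c]])@(v*(1+out*min(1,2*f)/np.linalg.norm(v)))+A-P
    d=M.T@np.r_[w,0]; print([0,round(d[0],4),round(d[1],4),0,round(np.radians(a),3)])
E
python3 arc.py .0015 0 15 12
```

```text
t 4.45 [ 0.4289 -0.0311  0.2473] tip [ 0.4289 -0.0312  0.0743] F [-7.9253  0.6168 13.039 ] q [-0.2456 -0.2837  2.1951 -0.0006  1.2299  0.8662]
[[ 0.8964  0.4432  0.0002]
 [ 0.4432 -0.8964 -0.0006]
 [-0.0001  0.0006 -1.    ]]
tip r 0.10480360088598177 ang 183.5994905421403
[0, np.float64(0.0007), np.float64(-0.0022), 0, np.float64(0.022)]
[0, np.float64(0.0014), np.float64(-0.0044), 0, np.float64(0.044)]
[0, np.float64(0.0022), np.float64(-0.0066), 0, np.float64(0.065)]
[0, np.float64(0.003), np.float64(-0.0087), 0, np.float64(0.087)]
[0, np.float64(0.0039), np.float64(-0.0109), 0, np.float64(0.109)]
[0, np.float64(0.0048), np.float64(-0.013), 0, np.float64(0.131)]
[0, np.float64(0.006), np.float64(-0.015), 0, np.float64(0.153)]
[0, np.float64(0.0072), np.float64(-0.017), 0, np.float64(0.175)]
[0, np.float64(0.0085), np.float64(-0.0189), 0, np.float64(0.196)]
[0, np.float64(0.0098), np.float64(-0.0208), 0, np.float64(0.218)]
[0, np.float64(0.0112), np.float64(-0.0227), 0, np.float64(0.24)]
[0, np.float64(0.0126), np.float64(-0.0246), 0, np.float64(0.262)]
```

Call:
apply_moves --pt "0 0.0007 -0.0022 0 0.022" --pt "0 0.0014 -0.0044 0 0.044" --pt "0 0.0022 -0.0066 0 0.065" --pt "0 0.003 -0.0087 0 0.087" --pt "0 0.0039 -0.0109 0 0.109" --pt "0 0.0048 -0.013 0 0.131" --pt "0 0.006 -0.015 0 0.153" --pt "0 0.0072 -0.017 0 0.175" --pt "0 0.0085 -0.0189 0 0.196" --pt "0 0.0098 -0.0208 0 0.218" --pt "0 0.0112 -0.0227 0 0.24" --pt "0 0.0126 -0.0246 0 0.262"

```text
t: 5.45
tool_pos: [0.4299, -0.0035, 0.2474]
tool_rot: [3.125, 0.307, 0.006]
contact_force: [-2.1, -2.3, 9.4]
opening: -0.0003
grip_force: 4.2
```

```bash
cat > red.py <<'E'
from h import *
def red():
    out=[]
    for n in("top","side"):
        p=eyes.get_image(n); hsv=cv2.cvtColor(p["img"],cv2.COLOR_BGR2HSV)
        m=((hsv[...,0]<10)|(hsv[...,0]>170))&(hsv[...,1]>140)&(hsv[...,2]>60)
        v,u=np.nonzero(m); c=np.linalg.inv(p["K"])@np.vstack([u,v,np.ones_like(u)])*p["range_z"][v,u]
        w=(p["pose"][:3,:3]@c).T+p["pose"][:3,3]; r=np.linalg.norm(w[:,:2]-[.5335,-.0245],axis=1)
        k=(abs(w[:,2]-.08)<.012)&(abs(r-.105)<.022); w=w[k]
        if len(w):
            a=np.degrees(np.arctan2(w[:,1]+.0245,w[:,0]-.5335))%360
            print(n,len(w),"mean",w.mean(0).round(4),"ztop",np.percentile(w[:,2],90).round(4),"ang mid",a.mean().round(2),a.min().round(1),a.max().round(1))
        out.append(p)
    return out
E
python3 arc.py 0 0 15 12; python3 -c "
from red import *
p=red()[1]; cv2.imwrite('pics/s2.png',cv2.resize(p['img'][180:300,200:360],None,fx=4,fy=4))"
```

```text
t 5.45 [ 0.4299 -0.0035  0.2474] tip [ 0.4306 -0.0037  0.0744] F [-2.0649 -2.2556  9.3956] q [-0.1814 -0.2853  2.1963 -0.0007  1.2263  1.1938]
[[ 0.9809  0.1946  0.0042]
 [ 0.1946 -0.9809 -0.0014]
 [ 0.0038  0.0022 -1.    ]]
tip r 0.10570370292537264 ang 168.52978187829885
[0, np.float64(0.0009), np.float64(-0.0021), 0, np.float64(0.022)]
[0, np.float64(0.0019), np.float64(-0.0042), 0, np.float64(0.044)]
[0, np.float64(0.0029), np.float64(-0.0063), 0, np.float64(0.065)]
[0, np.float64(0.0039), np.float64(-0.0083), 0, np.float64(0.087)]
[0, np.float64(0.005), np.float64(-0.0104), 0, np.float64(0.109)]
[0, np.float64(0.0062), np.float64(-0.0124), 0, np.float64(0.131)]
[0, np.float64(0.0073), np.float64(-0.0144), 0, np.float64(0.153)]
[0, np.float64(0.0086), np.float64(-0.0163), 0, np.float64(0.175)]
[0, np.float64(0.0098), np.float64(-0.0182), 0, np.float64(0.196)]
[0, np.float64(0.0111), np.float64(-0.0201), 0, np.float64(0.218)]
[0, np.float64(0.0125), np.float64(-0.022), 0, np.float64(0.24)]
[0, np.float64(0.0139), np.float64(-0.0239), 0, np.float64(0.262)]
side 61 mean [ 0.431  -0.0108  0.0738] ztop 0.0767 ang mid 172.4 163.6 177.6
```

View pics/s2.png

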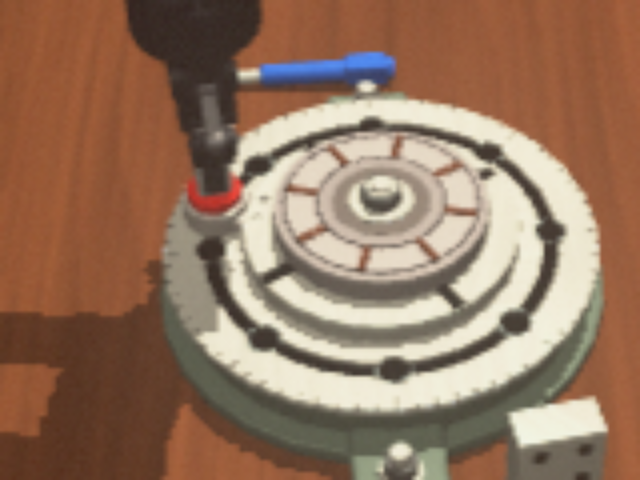

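The table follows. The button is at (214,195) in the crop, with the freed start hole at (210,250) and the next hole at (258,165). I'll go on with another 15° and slightly more press.

Call:
apply_moves --pt "0 0.0009 -0.0021 0.0005 0.022" --pt "0 0.0019 -0.0042 0.001 0.044" --pt "0 0.0029 -0.0063 0.001 0.065" --pt "0 0.0039 -0.0083 0.001 0.087" --pt "0 0.005 -0.0104 0.001 0.109" --pt "0 0.0062 -0.0124 0.001 0.131" --pt "0 0.0073 -0.0144 0.001 0.153" --pt "0 0.0086 -0.0163 0.001 0.175" --pt "0 0.0098 -0.0182 0.001 0.196" --pt "0 0.0111 -0.0201 0.001 0.218" --pt "0 0.0125 -0.022 0.001 0.24" --pt "0 0.0139 -0.0239 0.001 0.262"

```text
t: 6.55
tool_pos: [0.4391, 0.0229, 0.2473]
tool_rot: [3.14, -0.104, 0.007]
contact_force: [-4.3, 0.1, 13.0]
opening: -0.0
grip_force: 6.9
```

```bash
python3 arc.py 0 0 13 10; python3 -c "
from red import *
red()"
```

```text
t 6.55 [0.4391 0.0229 0.2473] tip [0.4398 0.0229 0.0743] F [-4.2704  0.0682 13.0361] q [-0.1174 -0.2567  2.1737  0.0003  1.2204  1.5195]
[[ 0.9978 -0.0662  0.0042]
 [-0.0662 -0.9978 -0.0002]
 [ 0.0042 -0.     -1.    ]]
tip r 0.10561799211469258 ang 153.31811273193733
[0, np.float64(0.001), np.float64(-0.0022), 0, np.float64(0.023)]
[0, np.float64(0.002), np.float64(-0.0044), 0, np.float64(0.045)]
[0, np.float64(0.003), np.float64(-0.0065), 0, np.float64(0.068)]
[0, np.float64(0.0041), np.float64(-0.0086), 0, np.float64(0.091)]
[0, np.float64(0.0053), np.float64(-0.0108), 0, np.float64(0.113)]
[0, np.float64(0.0065), np.float64(-0.0128), 0, np.float64(0.136)]
[0, np.float64(0.0077), np.float64(-0.0149), 0, np.float64(0.159)]
[0, np.float64(0.009), np.float64(-0.0169), 0, np.float64(0.182)]
[0, np.float64(0.0104), np.float64(-0.0189), 0, np.float64(0.204)]
[0, np.float64(0.0117), np.float64(-0.0208), 0, np.float64(0.227)]
side 57 mean [0.4408 0.0159 0.0741] ztop 0.0763 ang mid 156.34 144.9 161.7
```

Call:
apply_moves --pt "0 0.001 -0.0022 0 0.023" --pt "0 0.002 -0.0044 0 0.045" --pt "0 0.003 -0.0065 0 0.068" --pt "0 0.0041 -0.0086 0 0.091" --pt "0 0.0053 -0.0108 0 0.113" --pt "0 0.0065 -0.0128 0 0.136" --pt "0 0.0077 -0.0149 0 0.159" --pt "0 0.009 -0.0169 0 0.182" --pt "0 0.0104 -0.0189 0 0.204" --pt "0 0.0117 -0.0208 0 0.227" --pt "0 0.0123 -0.0217 0 0.236" --pt "0 0.0123 -0.0217 0 0.236"

```text
t: 7.65
tool_pos: [0.4531, 0.0441, 0.2474]
tool_rot: [-3.104, 0.471, -0.009]
contact_force: [-2.0, 0.8, 11.6]
opening: 0.0
grip_force: 6.0
```

```bash
python3 arc.py 0 0 2 1; python3 -c "
from red import *
p=red()[1]; cv2.imwrite('pics/s3.png',cv2.resize(p['img'][180:300,200:360],None,fx=4,fy=4))"
```

```text
t 7.65 [0.4531 0.0441 0.2474] tip [0.4542 0.0442 0.0744] F [-2.0376  0.8232 11.6072] q [-0.0671 -0.2135  2.1384  0.0014  1.2108  1.8047]
[[ 0.9549 -0.2969  0.006 ]
 [-0.2969 -0.9549  0.0009]
 [ 0.0054 -0.0026 -1.    ]]
tip r 0.10562546672340144 ang 139.52931006154992
[0, np.float64(0.0015), np.float64(-0.0034), 0, np.float64(0.035)]
side 56 mean [0.4544 0.036  0.0739] ztop 0.0768 ang mid 142.45 131.7 148.8
```

View pics/s3.png

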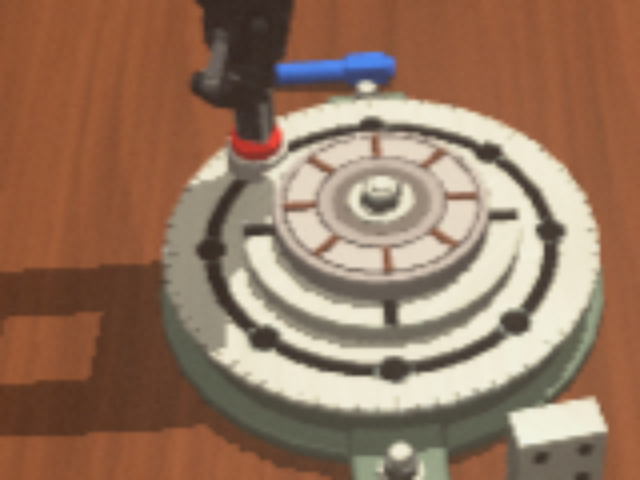

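The button stands over the next hole at (257,150) in the crop, about 1° short by tool angle. I'll nudge it 0.8° and lift straight up.

Call:
apply_moves --pt "0 0.0006 -0.0014 0 0.014" --pt "0 0.0006 -0.0014 0 0.014" --pt "0 0.0006 -0.0014 -0.002 0.014" --pt "0 0.0006 -0.0014 -0.004 0.014" --pt "0 0.0006 -0.0014 -0.006 0.014" --pt "0 0.0006 -0.0014 -0.009 0.014" --pt "0 0.0006 -0.0014 -0.012 0.014" --pt "0 0.0006 -0.0014 -0.016 0.014" --pt "0 0.0006 -0.0014 -0.025 0.014" --pt "0 0.0006 -0.0014 -0.05 0.014" --pt "0 0.0006 -0.0014 -0.08 0.014" --pt "0 0.0006 -0.0014 -0.08 0.014"

```text
t: 8.75
tool_pos: [0.4536, 0.0449, 0.3299]
tool_rot: [-3.102, 0.493, -0.013]
contact_force: [1.4, 0.1, 1.5]
opening: 0.0
grip_force: 0.0
```

```bash
python3 pose.py; python3 -c "
from red import *
p=red()[1]; cv2.imwrite('pics/s4.png',cv2.resize(p['img'][180:300,200:360],None,fx=4,fy=4))"
```

```text
t 8.75 [0.4536 0.0449 0.3299] tip [0.4551 0.0448 0.1569] F [1.4327 0.1436 1.4904] q [-0.065  -0.3163  2.0739  0.0001  1.3757  1.821 ]
[[ 0.9507 -0.31    0.0083]
 [-0.31   -0.9507 -0.0005]
 [ 0.008  -0.0021 -1.    ]]
side 107 mean [0.4547 0.0436 0.0855] ztop 0.088 ang mid 139.23 129.3 147.1
```

View pics/s4.png

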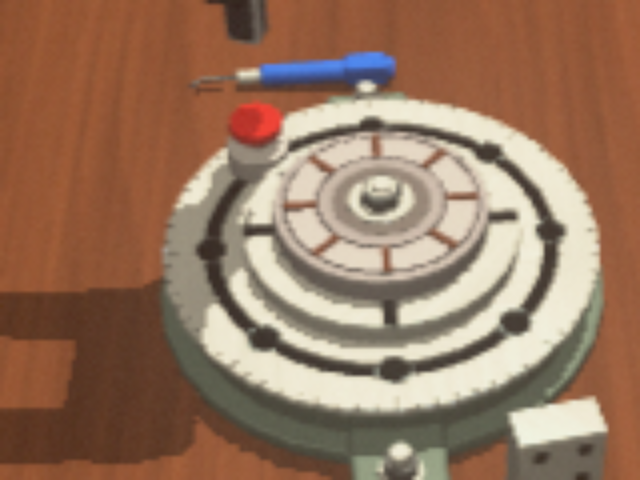

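The plunger has sprung out: its top is at 86 mm, as at the start, and its angle is 139.2°, against about 184.3° at the start. The robot is well clear of the table, so I'm handing in.

Call:
apply_moves --pt "0 0 0 -0.02 0" --pt "0 0 0 -0.02 0" --pt "0 0 0 -0.02 0" --pt "0 0 0 -0.02 0"

```text
t: 9.18
tool_pos: [0.4519, 0.0449, 0.3425]
tool_rot: [3.102, -0.493, -0.004]
contact_force: [-0.2, -0.2, 0.1]
opening: 0.0005
grip_force: 0.0
```

```bash
python3 -c "
from station import ctrl
print(ctrl.finish_job())"
```

```text
the job is handed in; nothing more can be done
None
```

The table is turned about 45° clockwise to the next hole with the plunger sprung fully out (top at 86 mm), nothing else was touched, and the job was handed in at about 9 s; the hand-in returned no verdict.

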